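Clamp a lens-filter tin and unscrew its tight lid

TASK

The filter tin stands loose between the jaws of the little bench clamp: swing the clamp's sprung lever all the way to its stop and let it spring back, so that the rubber jaws brace the tin. Then unscrew the tin's tight lid anticlockwise, stop turning once the thread lets go, lift it straight off and finish while still holding it level about a finger's breadth above the open tin. The tin must stay down in the jaws without turning, and the other things on the shelf are to be left where they are.

Things in the scene. Friction and masses are not known exactly. Their poses are not given: they have to be found in the camera images.
- lever (a joint): angle of the clamp's sprung lever (rad): 0 at rest, 1.2 at its stop. A flat steel arm on the grey end block, turning about an upright axis, CLOCKWISE seen from above as the value grows; 10 to 15 N at the knob near the stop. Let go, it springs back to 0; a one-way pawl keeps the jaw where the stroke pushed it. Only a full stroke braces the tin firmly.
- lever_knob (a point): middle of the upright round black knob (15 mm across, 40 mm tall, middle 20 mm above the arm's top face) at the end of the lever, 70 mm from the lever's axis; x of this frame points from the lever's axis out through the knob. Knob middle stands 84 mm above the shelf.
- lever_pivot (a point): point on the lever's upright axis, on top of the clamp's end block, 60 mm above the shelf; fixed. z up; its y points from the tin to the end block, i.e. along the clamp.
- clamp: fixed grey bench clamp, base plate 104 x 262 x 10 mm; origin on the shelf under the middle of the closed jaws, y along the clamp towards the lever's end block (which is centred 128 mm from the origin, top 50 mm above the shelf). Tops of jaws 44 mm above the shelf.
- jaw_face: rubber-faced V of the moving jaw, on the lever's side of the tin; it starts 1 to 5 mm off the tin and one lever stroke presses it on with 20 to 40 N.
- tin: loose translucent plastic filter tin standing on the clamp's base plate between the two V jaws: body 51 mm across and 42 mm tall, above it a neck 42 mm across up to 60 mm. Origin at the middle of its underside, z up. It shifts a few mm when clamped.
- tin_rim (a point): middle of the tin's mouth: centre of the neck's top rim, 60 mm above the tin's underside, axes as the tin.
- tin_side (a point): point on the tin's side, 25.5 mm from its axis along its x, 20 mm up; shows whether the tin turns or lifts.
- lid: the tin's ribbed screw lid, 58 mm across, 22 mm tall, 3.5 mm wider than the body all round; origin at the middle of its lower edge. Unscrews anticlockwise seen from above, at 0.3 to 0.5 N m: the thread lets go after about 50 degrees (torque vanishes), then it lifts straight off; past about 85 degrees it meets the next thread start, so 1.2 rad is right. Rises 2.5 mm as it turns.
- lid_centre (a point): centre of the lid on its axis, half-way up (11 mm above its lower edge); z up. While the lid is on, this is 65 mm above the shelf, and the jaws' tops are 10 mm below the lid's lower edge.
- lid_skirt (a point): middle of the lid's lower edge (16 mm below the tin's rim while the lid is on).
- lid_side (a point): point on the lid's side, 29 mm from its axis along its x, half-way up. With the lid tight the lid's x lies within 0.06 rad of the tin's x.
- tower: bystander: stack of three more such tins, screwed together, 58 mm across and 198 mm tall; origin under its middle.
- pen: bystander: aluminium lens pen with rubber tips lying on the shelf, 132 mm long, 13 mm thick.
- wrench: bystander: flat black plastic filter wrench, an open ring 80 mm across with a handle, 150 mm long overall, 6 mm thick.
- dish: bystander: empty white ceramic dish, 90 mm across, 24 mm tall.
Mind the look-alikes: they are no part of the job. Of the things like the lid, leave any that is orange; of the rest the smaller one is meant.

How it is judged (in metres and radians):
On the way, in this order (a step that is already met when the one before it is completed fails the run):
1. the lever is swung to its stop (value of joint lever above 1.08 rad), for 0.1 s.
2. the lever is let go and has sprung back, the jaw presses on the tin with more than 10 N (value of joint lever below 0.1 rad and contact force between jaw_face and tin above 10 N), for 0.2 s.
3. with the tin braced, the lid is turned anticlockwise until the thread lets go, still down over the neck (angle between the x axis of lid and the x axis of tin, either way round above 0.75 rad and y of lid_side in the frame of tin above 0.01 m and z of lid_skirt in the frame of tin below 0.056 m and contact force between jaw_face and tin above 10 N), for 0.05 s.
At the end, for the whole second after the job is handed in: The lid is held still by the fingers alone, level within 0.15 rad, centred within 12 mm over the tin, lower edge 2 to 35 mm above the rim, turned no more than about 120 degrees in all; the tin stands down in the clamp, jaw pressing over 10 N, fingers off it; lever below 0.1 rad (all of step 2 and z of lid_skirt in the frame of tin_rim between 0.002 and 0.035 m and horizontal distance between lid_centre and tin_rim below 0.012 m and angle between lid's own z axis and vertical below 0.15 rad and angle between the x axis of lid and the x axis of tin, either way round above 0.65 rad and y of lid_side in the frame of tin above 0.005 m and x of lid_side in the frame of tin above -0.022 m and contact force between the fingers and lid above 1 N and contact force between each of lid, the fingers and tin below 0.2 N and contact force between lid and clamp below 0.2 N and linear speed of lid below 0.02 m/s and angle between tin's own z axis and vertical below 0.08 rad and z of tin in the frame of clamp below 0.013 m); the arm keeps its last pose, push and grip.
It fails at once if the tin is turned, lifted or dragged in the clamp (a point on its side moves more than 12 mm from its start) (distance of tin_side from where it was at the start of the episode above 0.012 m).
It fails at once if the tower is pushed (20 mm) or tipped (distance of tower from where it was at the start of the episode above 0.02 m or angle between tower's own z axis and vertical above 0.2 rad).
It fails at once if the pen, the wrench or the dish is moved more than 20 mm (distance of any of pen, wrench, dish from where it was at the start of the episode above 0.02 m).
It also fails if it takes over 51 s, if anything falls off the work surface, if the arm or the gripper's body presses on something with over 40 N, if the wrist force passes 120 N, or if a joint passes its speed limit or range.

ROBOT

A 6-joint arm with a two-finger parallel gripper is mounted at the origin on the work surface. World frame = base frame: x ahead of the robot, y to its left, z up, the work surface at z = 0. Lengths are in mm, angles in rad, forces in N, time in s.
With the tool pointing down it reaches from about 350 to 775 mm from the base axis. Payload 7.3 kg.
Tool frame: the origin (TCP) lies midway between the tips of the shut fingers; the grasp point (between the pads) lies 19 mm behind it (bot.hold_point_z is the distance from the TCP to the grasp point, in mm); z points along the fingers, y is the direction in which the jaws open and shut (so a half turn about z gives the same grasp; the last joint's range is limited). The gripper opens to 92 mm and grips with 3 to 60 N. Pads are 19 mm wide; open, the fingers measure 130 mm over their backs; the gripper's body (75 mm by 190 mm) begins 47 mm behind the grasp point.
Start: joints at [1.001, 0.342, 1.524, -0, 1.275, -0.146], TCP at [215.884, 478.583, 199.041] pointing down, gripper open.
Joint ranges: [-2.53, 2.53], [-0.77, 2.02], [0.04, 2.7], [-1, 4.14], [0.28, 2.66], [-3.11, 3.11]. Speed limits (rad/s): [2.57, 2.57, 3.14, 3.14, 3.14, 3.14].

INTERFACE

Orientations are given as [roll, pitch, yaw] about the fixed x, y, z axes, in that order (R = Rz(yaw) Ry(pitch) Rx(roll)).
In Python, from plant import bot gives the robot as it stands.
- The arm moves only by the tool servo_tool, never from a script. Its argument "series" is a list of rows, each a list of 5 numbers: the opening, from 0 (shut) to 1 (fully open), then the shift along the tool's x, y, z each as a share of 50 mm, from -1 to 1, then the turn about the tool's z as a share of 90 degrees, from -1 to 1. In form: [[gripper, tx, ty, tz, spin], ...]. A call has 1 to 20 rows; each row shifts and turns the commanded pose from where the row before left it, along the tool's axes as they then stand; what a row does not reach is not made up. A row lasts 1/8 s, in which the tool goes at most 62.5 mm and 10.7 degrees, less where a joint would pass 70% of its speed; a pose out of reach is approached as far as the arm can. A call with a number of a shift or a turn outside -1 to 1 is refused whole. A call with a gripper value outside its range is refused whole. The fingers move at their own pace and stop on an object; the grip force is fixed at half the most. Time passes only in rows, so rows that do not move let the fingers close. It gives the time, the measured TCP pose, the force and the opening at its end, in the units of the state.
- bot.get_obs(): the state, without advancing time (a new reading comes with each control period).
- bot.capture(name): name is "side" or "top"; returns the picture (480x640x3 uint8, red, green, blue); there is no depth.
- bot.camera_model(name): a dict with "mtx" (3x3 intrinsics, pixels), "world_from_camera" (4x4, takes a point from camera to world coordinates). Camera axes: x right, y up, looking along -z (the intrinsics and any distortion apply to the point x, -y, -z); pixel columns grow to the right and rows downward; lengths in mm; the calibration is good to about 2 mm. A picture is of the moment at which its call begins. camera_model takes no time and is no camera call.
- bot.close_job(): hands the job in, once; it reports no verdict.
Trained networks look in the newest picture that a camera, given by its name, has taken for a name from the list of things; names that differ only in an ending like _2 or _b are one class to them, and where a whole thing is asked for, a point or a joint stands for the part that bears it (a point fixed in the world has none). Each returns a list of dicts, best first, with "p" (0 to 1); they miss things now and then, are a little off and sometimes report something else, mostly with a low value. They report only what shows in the picture. A call takes as long as a camera call. They do not tell look-alikes from the thing itself.
- bot.outline_of(camera, label): "mask" (480x640 bool, what is visible of it).
- bot.pinpoint(camera, label): "point" ([x, y, z] in mm, in the coordinates of the camera as it stood for that picture, good to about 4 mm: a listed point, or the origin of a listed thing).
The state is a dict: "time": time; "joint_positions": joint angles; "dq": joint speeds; "tau": joint torques, N m; "tool_pos": TCP position; "tcp_rot": TCP orientation; "contact_force": force on the tool from outside, world axes, zero at the start; "moment": the same for the moment, N m; "grip_width": finger opening in mm.
Only numpy, scipy, OpenCV 4.12 (cv2) and the standard library are available. Lean on these libraries where they do the work, as an engineer would, in place of code of your own. Each camera call takes 0.05 s, during which the arm holds its last target.

## Working session

There is one attempt and no reset: what is moved stays moved. The work goes in short steps, Python scripts to look and compute and a tool call to move; the robot and the scene stay as the last step left them, time stands still between calls to the robot, and variables do not carry over. Pictures are saved under pics/ and viewed, and the job is handed in when it is done.

Besides the shell and the picture viewer there is one more tool, called after "Emit:" by a JSON object that holds its "name" and its "arguments", one argument or row to a line. servo_tool: Moves the arm, as the interface text tells. Shift numbers are shares of 50 mm and turn numbers shares of 90 degrees, none past 1 either way. Its arguments: {"type":"object","properties":{"series":{"type":"array"}},"required":["series"]}

```bash
mkdir -p pics; ls
cat > h.py <<'E'
import numpy as np, cv2
from plant import bot
def snap(cam,name):
    im=bot.capture(cam); cv2.imwrite(f'pics/{name}.png',im[:,:,::-1]); return im
def T(cam): return np.array(bot.camera_model(cam)['world_from_camera'])
def w(cam,p): return (T(cam)@np.r_[np.array(p,float),1])[:3]
def ray(cam,u,v,z):
    m=bot.camera_model(cam);K=np.array(m['mtx']);t=T(cam)
    d=np.linalg.inv(K)@[u,v,1]; d=t[:3,:3]@[d[0],-d[1],-d[2]]; o=t[:3,3]
    return o+d*(z-o[2])/d[2]
def proj(cam,P):
    m=bot.camera_model(cam);K=np.array(m['mtx']);t=np.linalg.inv(T(cam))
    p=(t@np.r_[np.array(P,float),1])[:3]; q=K@[p[0],-p[1],-p[2]]; return q[:2]/q[2]
E
python3 - <<'E'
from h import *
np.set_printoptions(precision=1,suppress=True)
for c in ['top','side']:
    snap(c,c+'0'); print(bot.camera_model(c))
    for l in ['lever_knob','lever_pivot','lid_centre','tin_rim','clamp','tower','pen','wrench','dish','jaw_face','lid_side']:
        for r in bot.pinpoint(c,l)[:3]:
            P=w(c,r['point']);print(c,l,round(r['p'],2),P,proj(c,P))
print(bot.get_obs())
E
```

```text
pics
{'mtx': array([[439.7,   0. , 313. ],
       [  0. , 439.7, 239.1],
       [  0. ,   0. ,   1. ]]), 'world_from_camera': array([[ -0. ,   1. ,  -0. , 507.2],
       [ -1. ,  -0. ,  -0. , -52. ],
       [ -0. ,   0. ,   1. , 741. ],
       [  0. ,   0. ,   0. ,   1. ]])}
top lever_knob 0.94 [586.2   8.8  82.4] [275.1 206.8]
top lever_pivot 0.64 [618.7 -52.2  62.7] [315.2 186.5]
top lid_centre 0.89 [ 416.5 -295.9    6. ] [465.3 309.6]
top lid_centre 0.76 [ 568.3 -174.7   65. ] [395.5 216.7]
top lid_centre 0.69 [ 416.3 -100.7   10.8] [347.7 312.8]
top clamp 0.65 [ 568.4 -175.7   -3.8] [388.8 220.5]
top clamp 0.38 [ 566.8 -178.    64.3] [397.6 217.7]
top tower 0.79 [ 524.3 -411.1   -2.3] [529.7 243.1]
top pen 0.97 [ 427.8 -213.2   -0.9] [414.2 303.5]
top pen 0.63 [ 646.2 -312.2    0.4] [468.5 172.4]
top dish 0.76 [ 648.5 -311.3   -0.4] [467.8 171.2]
top dish 0.29 [ 522.4 -410.1   -1.6] [529.3 244.2]
top lid_side 0.94 [432.9 -70.7  13.2] [329.3 303.2]
top lid_side 0.85 [ 428.8 -273.1    9.5] [451.9 302.7]
top lid_side 0.62 [ 582.6 -204.5   65.2] [414.6 207. ]
{'mtx': array([[440.5,  
[... 590 characters left out ...]
1 330.4]
side tower 0.15 [ 571.2 -173.1   56.2] [360.8 298.7]
side pen 0.88 [ 426.8 -211.8   -0.2] [271.1 387.6]
side wrench 0.96 [ 693.5 -201.1   -1.4] [441.8 318.7]
side lid_side 0.89 [430.6 -68.3  12.6] [235.8 309.4]
side lid_side 0.66 [ 579.4 -197.9   68.6] [377.4 299.8]
side lid_side 0.56 [ 428.  -269.4   13.9] [291.5 415.9]
{'time': 1.2, 'joint_positions': array([ 1. ,  0.3,  1.5,  0. ,  1.3, -0.1]), 'dq': array([-0., -0.,  0., -0., -0.,  0.]), 'tau': array([  0. , -43.1, -24.4,   0.1,   0. ,  -0. ]), 'tool_pos': array([215.9, 478.6, 199. ]), 'tcp_rot': array([3.1, 0. , 2.7]), 'contact_force': array([ 1. , -0.3, -0.8]), 'moment': array([-0., -0.,  0.]), 'grip_width': 91.59007223218322}
```

View pics/top0.png

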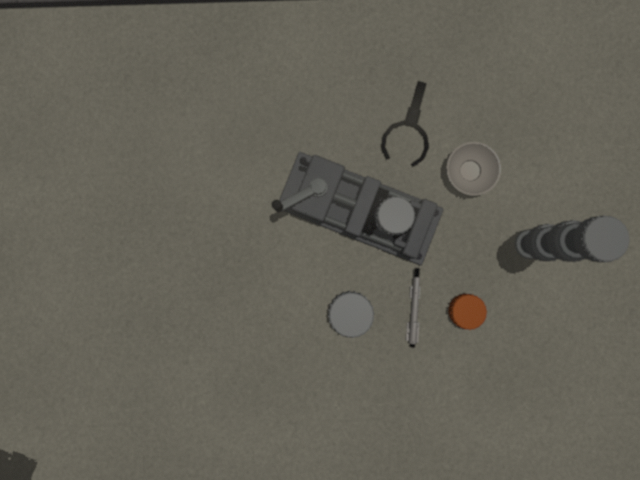

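View pics/side0.png

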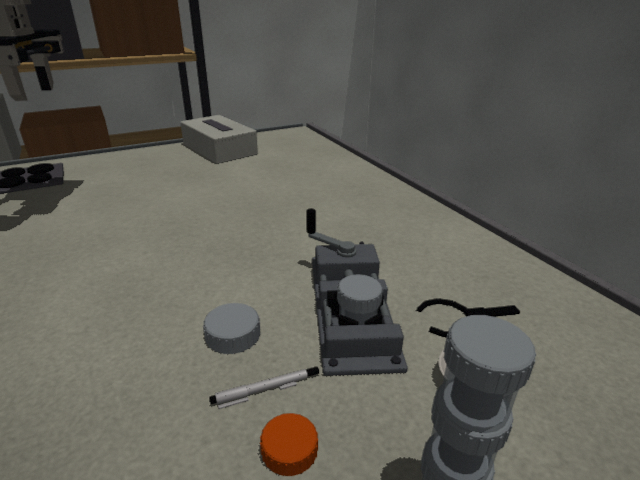

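Run:
```python
import cv2
a=cv2.imread('pics/top0.png')[110:330,240:560];b=cv2.imread('pics/side0.png')[160:460,200:480]
cv2.imwrite('pics/crop_t.png',cv2.resize(a,None,fx=2.4,fy=2.4,interpolation=cv2.INTER_CUBIC))
cv2.imwrite('pics/crop_s.png',cv2.resize(b,None,fx=2,fy=2,interpolation=cv2.INTER_CUBIC))
```

```text
(no output)
```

View pics/crop_t.png

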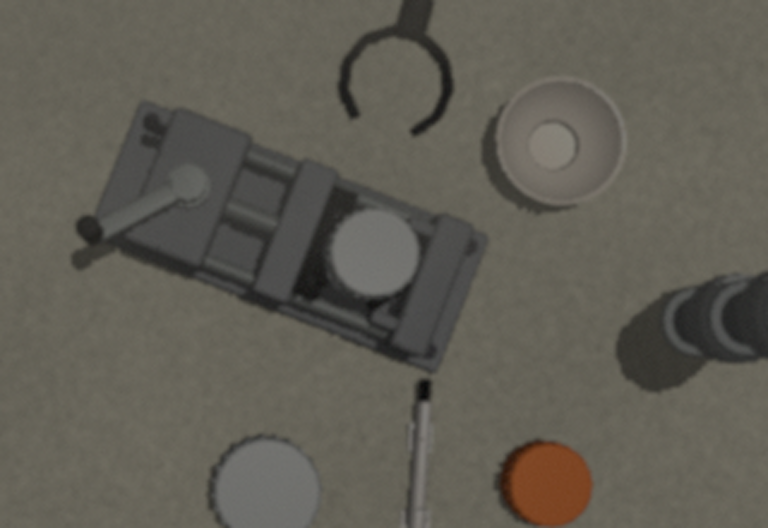

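View pics/crop_s.png

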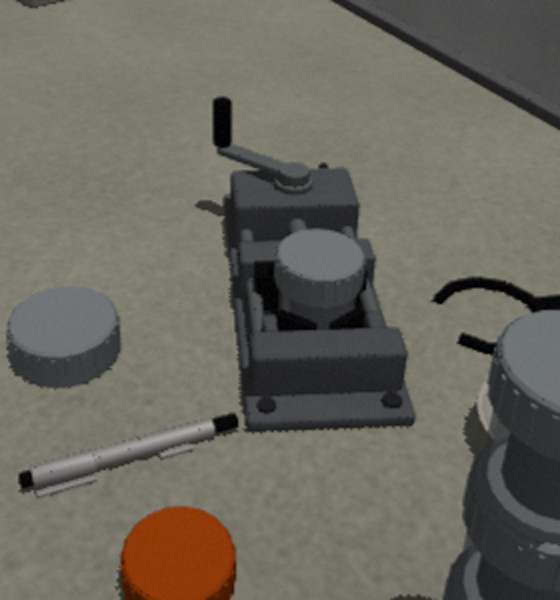

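Candidates for the lid: grey on the tin (top 396,216; height about 65 mm, the smaller grey one), larger grey on the shelf (350,314; decoy), and orange (468,312; leave). The enlarged crops confirm that the meant one is the grey lid in the clamp. Knob to pivot measures 69 mm (70 given), and the heights fit too. I'll push the knob with shut fingers along +x.

Run:
```python
from h import *
o=bot.get_obs(); print(o['tcp_rot'],o['tool_pos'],o['time'])
yaw=o['tcp_rot'][2]; print('spin total to yaw pi', -(np.pi-yaw)/(np.pi/2))
piv=np.array([618.4,-52.3]); kn=np.array([587.2,8.9]); d=kn-piv; a=np.arctan2(d[1],d[0]); print(np.degrees(a))
for q in np.arange(0,1.31,.1):
    print(round(q,1), (piv+70*np.array([np.cos(a-q),np.sin(a-q)])).round(1))
# knob pixel checks
for c in ['top','side']:
  for z in (64,84,104): print(c,z,proj(c,[kn[0],kn[1],z]).round(1))
```

```text
[3.14151534e+00 4.20485238e-06 2.71777088e+00] [215.88220053 478.58503514 199.03187638] 1.2
spin total to yaw pi -0.2698133191777166
117.01266534793851
0.0 [586.6  10.1]
0.1 [593.   12.9]
0.2 [599.6  15.1]
0.3 [606.5  16.7]
0.4 [613.4  17.5]
0.5 [620.4  17.7]
0.6 [627.4  17.1]
0.7 [634.3  15.9]
0.8 [641.  14.]
0.9 [647.5  11.4]
1.0 [653.7   8.1]
1.1 [659.6   4.3]
1.2 [ 6.65e+02 -1.00e-01]
1.3 [670.  -5.]
top 64 [276.2 207.5]
top 84 [275. 206.]
top 104 [273.7 204.4]
side 64 [310.6 231.3]
side 84 [310.7 220.4]
side 104 [310.7 209.2]
```

Emit:
{"name": "servo_tool", "arguments": {
  "series": [
    [0,0,0,0,-0.09],
    [0,0,0,0,-0.09],
    [0,0,0,0,-0.09],
    [0,0,0,0,0]
  ]
}}

```text
time: 1.7
tool_pos: [215.9, 478.6, 199.1]
tcp_rot: [3.141, 0.0, 3.141]
contact_force: [-0.4, 0.1, -0.3]
grip_width: 56.5
```

Emit:
{"name": "servo_tool", "arguments": {
  "series": [
    [0,-0.553,-0.778,0,0],
    [0,-0.553,-0.778,0,0],
    [0,-0.553,-0.778,0,0],
    [0,-0.553,-0.778,0,0],
    [0,-0.553,-0.778,0,0],
    [0,-0.553,-0.778,0,0],
    [0,-0.553,-0.778,0,0],
    [0,-0.553,-0.778,0,0],
    [0,-0.553,-0.778,0,0],
    [0,-0.553,-0.778,0,0],
    [0,-0.553,-0.778,0,0],
    [0,-0.553,-0.778,0,0],
    [0,0,0,0.6,0],
    [0,0,0,0.6,0],
    [0,0,0,0.6,0],
    [0,0,0,0.6,0],
    [0,0,0,0,0]
  ]
}}

```text
time: 3.82
tool_pos: [546.2, 12.0, 77.1]
tcp_rot: [3.141, -0.005, 3.139]
contact_force: [-0.1, -0.4, 1.0]
grip_width: 0.4
```

Run:
```python
from h import *
a=snap('top','top1');b=snap('side','side1')
A=cv2.resize(a[130:300,200:420],None,fx=1.8,fy=1.8);B=cv2.resize(b[150:330,230:450],None,fx=1.8,fy=1.8)
h=max(A.shape[0],B.shape[0])
A=cv2.copyMakeBorder(A,0,h-A.shape[0],0,0,cv2.BORDER_CONSTANT)
cv2.imwrite('pics/c1.png',np.hstack([A,B])[:,:,::-1]); print(bot.get_obs()['tool_pos'])
```

```text
[548.37104938  11.84780497  79.80554672]
```

View pics/c1.png

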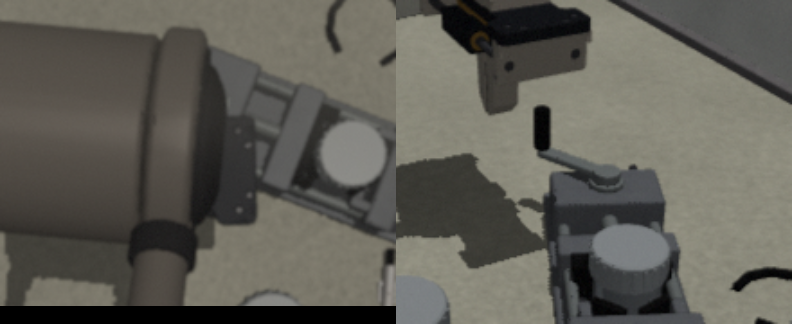

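Run:
```python
from h import *
print(proj('side',[548,12,80]),proj('side',[548,12,100]),bot.get_obs()['tool_pos'])
```

```text
[287.66074301 226.8352117 ] [287.32966537 215.55246055] [548.37104938  11.84780497  79.80554672]
```

Run:
```python
from h import *
b=snap('side','side2')
cv2.imwrite('pics/c2.png',cv2.resize(b[150:270,230:390],None,fx=5,fy=5,interpolation=cv2.INTER_CUBIC)[:,:,::-1])
```

```text
(no output)
```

View pics/c2.png

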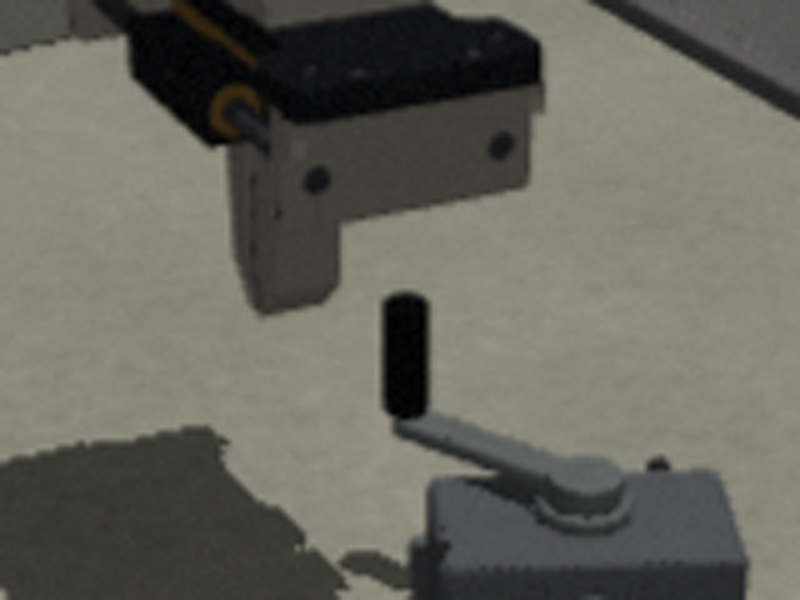

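Run:
```python
from h import *
print(proj('side',[216,479,199]));y=2.7178; d=np.array([np.sin(y),-np.cos(y)])*46
for s in(1,-1): print(proj('side',[216+s*d[0],479+s*d[1],199]))
b=cv2.imread('pics/side0.png')
cv2.imwrite('pics/c3.png',cv2.resize(b[0:120,0:140],None,fx=5,fy=5,interpolation=cv2.INTER_CUBIC))
```

```text
[ 39.2955712 109.6037348]
[ 50.33343114 104.31722536]
[ 27.21091398 115.39160082]
```

View pics/c3.png

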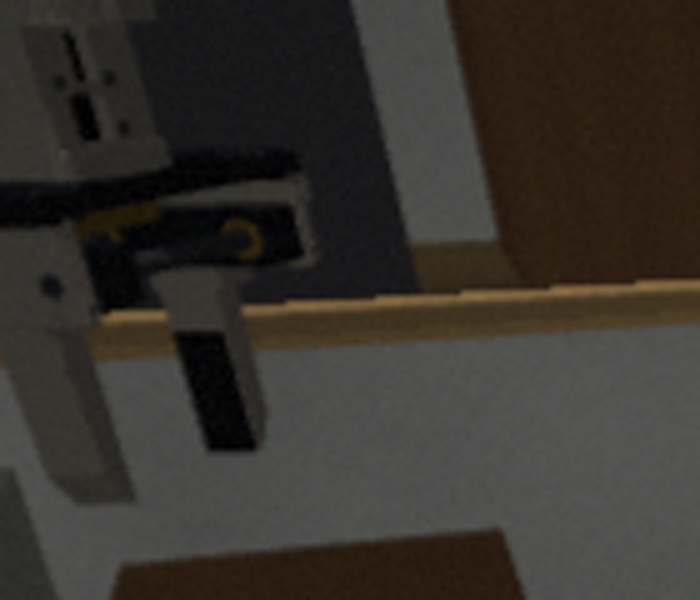

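Run:
```python
from h import *
np.set_printoptions(precision=1,suppress=True)
print(ray('side',288,211.6,80), ray('side',288,211.6,105))
print(ray('side',48,90,199), ray('side',22,99,199))
for dz in (0,10,20,30,40): print(dz, proj('side',[548,12,80+dz]), proj('side',[216,479,199+dz]))
t=T('side');print(t)
```

```text
[570.6  62.3  80. ] [550.6  15.  105. ]
[227.2 690.1 199. ] [178.5 605.2 199. ]
0 [287.7 226.8] [ 39.3 109.6]
10 [287.5 221.2] [ 37.7 104.5]
20 [287.3 215.6] [36.1 99.3]
30 [287.2 209.8] [34.5 94. ]
40 [287.  203.9] [32.9 88.7]
[[   0.9    0.2   -0.4  308. ]
 [  -0.4    0.5   -0.8 -559.9]
 [  -0.     0.9    0.5  408.5]
 [   0.     0.     0.     1. ]]
```

Run:
```python
from h import *
print(bot.hold_point_z,[a for a in dir(bot) if a[0]!='_'],bot.get_obs()['time'])
for z in (0,64): print(proj('top',[548,12,z]),proj('top',[520,12,z]))
```

```text
18.8 ['Unreachable', 'camera_model', 'capture', 'close_job', 'get_obs', 'hold_point_z', 'outline_of', 'pinpoint'] 3.975
[278.33136149 235.05728721] [278.67141993 251.63680947]
[274.70478061 232.86661096] [275.07036677 251.00710789]
```

Emit:
{"name": "servo_tool", "arguments": {
  "series": [
    [0,0.2,0,-0.3,0],
    [0,0,0,0,0.111],
    [0,0,0,0,0.111],
    [0,0,0,0,0.111],
    [0,0,0,0,0.111],
    [0,0,0,0,0.111],
    [0,0,0,0,0.111],
    [0,0,0,0,0.111],
    [0,0,0,0,0.111],
    [0,0,0,0,0.111],
    [0,0,0,0,0.111],
    [0,0,0,0,0.111],
    [0,0,0,0,0.111],
    [0,0,0,0,0.111],
    [0,0,0,0,0.111],
    [0,0,0,0,0.111],
    [0,0,0,0,0.111],
    [0,0,0,0,0.111],
    [0,0,0,0,0.111],
    [0,0,0,0.5,0]
  ]
}}

```text
time: 6.48
tool_pos: [539.8, 11.6, 72.5]
tcp_rot: [3.141, -0.007, 0.001]
contact_force: [0.5, 0.0, 0.2]
grip_width: 0.4
```

Emit:
{"name": "servo_tool", "arguments": {
  "series": [
    [0,0,0,0.5,0],
    [0,0,0,0.4,0],
    [0,0,0,0.1,0],
    [0,0,0,0,0]
  ]
}}

```text
time: 6.98
tool_pos: [538.3, 11.8, 20.3]
tcp_rot: [3.141, -0.002, 0.003]
contact_force: [-0.5, 1.7, 0.1]
grip_width: 0.6
```

Run:
```python
from h import *
b=snap('side','side3');o=bot.get_obs();print(o['tool_pos'],o['tcp_rot'],o['contact_force'],o['time'],proj('side',o['tool_pos']),proj('side',o['tool_pos']+[0,0,28]))
cv2.imwrite('pics/c4.png',cv2.resize(b[150:270,230:390],None,fx=5,fy=5,interpolation=cv2.INTER_CUBIC)[:,:,::-1])
```

```text
[538.54372887  11.82052183  20.42897881] [ 3.14140419e+00 -2.10670341e-03  3.41998627e-03] [-0.72232153  0.38989136  0.05155232] 7.025 [283.381787   259.98691155] [282.84798664 245.34195035]
```

View pics/c4.png

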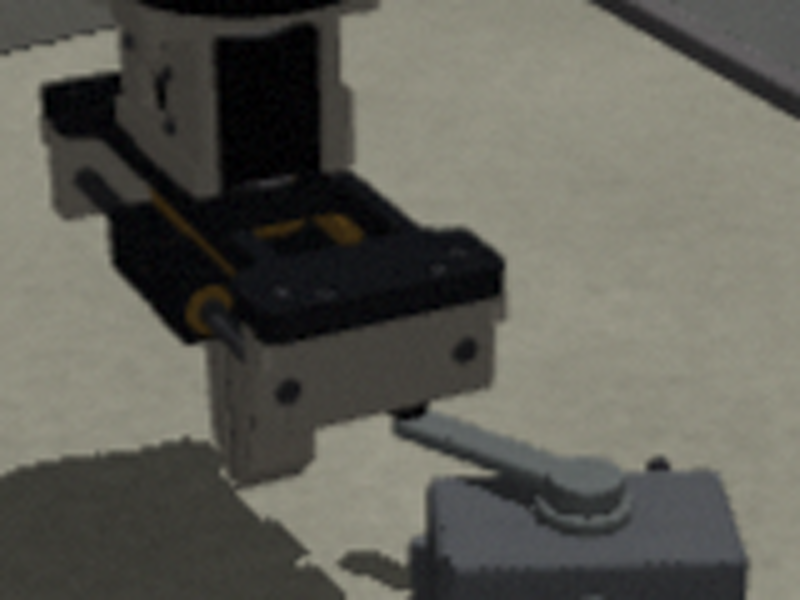

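The finger tips in the picture (tip row 246) sit about 28 mm above the reported TCP. I'll check this by touching the bare shelf, backing away from the knob first.

Emit:
{"name": "servo_tool", "arguments": {
  "series": [
    [0,-0.6,0,0,0],
    [0,-0.6,0,0.2,0],
    [0,0,0,0.1,0],
    [0,0,0,0.06,0],
    [0,0,0,0.04,0],
    [0,0,0,0,0]
  ]
}}

```text
time: 7.78
tool_pos: [478.5, 11.7, -1.0]
tcp_rot: [-3.142, -0.001, 0.004]
contact_force: [0.0, -1.0, -0.3]
grip_width: 0.7
```

Emit:
{"name": "servo_tool", "arguments": {
  "series": [
    [0,0,0,0.2,0],
    [0,0,0,0.1,0],
    [0,0,0,0.06,0],
    [0,0,0,0,0]
  ]
}}

```text
time: 8.28
tool_pos: [477.6, 11.7, -19.3]
tcp_rot: [-3.141, 0.001, 0.003]
contact_force: [-0.1, 0.7, 0.8]
grip_width: 0.3
```

Emit:
{"name": "servo_tool", "arguments": {
  "series": [
    [0,0,0,0.06,0],
    [0,0,0,0.06,0],
    [0,0,0,0.04,0],
    [0,0,0,0,0]
  ]
}}

```text
time: 8.78
tool_pos: [477.7, 11.7, -27.1]
tcp_rot: [-3.141, 0.0, 0.003]
contact_force: [0.6, -0.4, -0.7]
grip_width: 0.3
```

Emit:
{"name": "servo_tool", "arguments": {
  "series": [
    [0,0,0,0.04,0],
    [0,0,0,0,0]
  ]
}}

```text
time: 9.02
tool_pos: [478.0, 11.7, -27.5]
tcp_rot: [3.141, -0.001, 0.004]
contact_force: [-4.5, -0.0, 17.5]
grip_width: 0.6
```

Emit:
{"name": "servo_tool", "arguments": {
  "series": [
    [0,0,0,-0.84,0],
    [0,0,0,-0.8,0],
    [0,0.8,0,0,0],
    [0,0.7,0,0,0],
    [0,0.2,0,0,0],
    [0,0.2,0,0,0],
    [0,0.2,-0.04,0,0],
    [0,0.2,-0.04,0,0],
    [0,0,0,0,0]
  ]
}}

```text
time: 10.15
tool_pos: [590.8, 17.2, 52.4]
tcp_rot: [-3.14, 0.005, 0.004]
contact_force: [-8.3, 3.7, 3.8]
grip_width: 0.4
```

Run:
```python
from h import *
b=snap('side','side4');o=bot.get_obs();print(o['tool_pos'],o['contact_force'],o['time'])
cv2.imwrite('pics/c5.png',cv2.resize(b[150:270,250:410],None,fx=5,fy=5,interpolation=cv2.INTER_CUBIC)[:,:,::-1])
```

```text
[590.62927198  17.14696203  52.43982717] [-7.28337968  3.25551098  2.76296276] 10.2
```

View pics/c5.png

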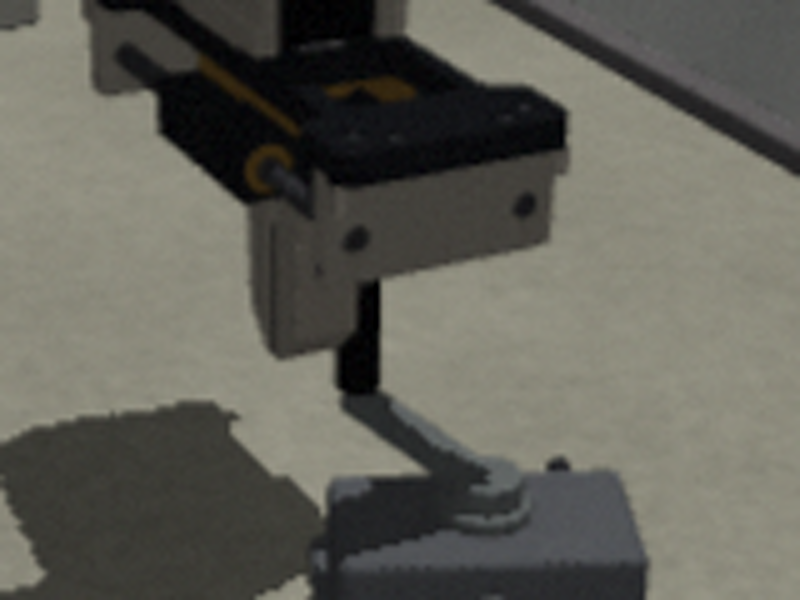

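Shelf contact came at a reported z of −27.3, so the real tips are about 27 mm above the reported TCP. I'll correct for that from here on. The picture shows the finger pushing the knob (side pixel about 322,222), and the lever is moving.

Emit:
{"name": "servo_tool", "arguments": {
  "series": [
    [0,0.2,0,0,0],
    [0,0.2,0,0,0],
    [0,0.2,0.04,0,0],
    [0,0.16,0.06,0,0],
    [0,0.14,0.08,0,0],
    [0,0,0,0,0]
  ]
}}

```text
time: 10.95
tool_pos: [634.4, 9.2, 51.9]
tcp_rot: [-3.139, 0.008, 0.004]
contact_force: [-11.7, 6.3, 2.5]
grip_width: 0.7
```

Emit:
{"name": "servo_tool", "arguments": {
  "series": [
    [0,0.12,0.08,0,0],
    [0,0.1,0.08,0,0],
    [0,0.04,0.02,0,0],
    [0,0,0,0,0]
  ]
}}

```text
time: 11.45
tool_pos: [646.7, -0.1, 51.6]
tcp_rot: [-3.139, 0.01, 0.004]
contact_force: [-12.5, 5.0, 1.8]
grip_width: 0.7
```

Emit:
{"name": "servo_tool", "arguments": {
  "series": [
    [0,0.06,0.04,0,0],
    [0,0.06,0.02,0,0],
    [0,0,0,0,0]
  ]
}}

```text
time: 11.82
tool_pos: [647.5, -0.7, 51.5]
tcp_rot: [-3.136, 0.021, 0.005]
contact_force: [-29.3, 11.4, 13.4]
grip_width: 0.2
```

Emit:
{"name": "servo_tool", "arguments": {
  "series": [
    [0,-0.12,0,0,0],
    [0,-0.2,-0.14,0,0],
    [0,-0.25,-0.12,0,0],
    [0,-0.3,-0.1,0,0],
    [0,-0.3,-0.04,0,0],
    [0,-0.3,0,0,0],
    [0,-0.3,0.04,0,0],
    [0,-0.3,0.04,0,0],
    [0,-0.3,0,0,0],
    [0.2,0,0,-0.8,0],
    [1,0,0,-0.8,0],
    [1,0,0,0,0]
  ]
}}

```text
time: 13.32
tool_pos: [541.0, 10.5, 136.5]
tcp_rot: [3.14, -0.008, 0.003]
contact_force: [0.2, 0.7, 0.2]
grip_width: 25.9
```

Run:
```python
from h import *
np.set_printoptions(precision=1,suppress=True)
a=snap('top','top5');b=snap('side','side5');o=bot.get_obs();print(o['tool_pos'],o['tcp_rot'],o['contact_force'],o['time'])
for c in ['top','side']:
  for l in ['lid_centre','lever_knob','lid_side','tin_side']:
    for r in bot.pinpoint(c,l)[:3]: print(c,l,round(r['p'],2),w(c,r['point']))
A=cv2.resize(a[130:290,240:460],None,fx=1.8,fy=1.8);B=cv2.resize(b[190:390,260:440],None,fx=2,fy=2)
h=max(A.shape[0],B.shape[0])
A=cv2.copyMakeBorder(A,0,h-A.shape[0],0,0,cv2.BORDER_CONSTANT)
cv2.imwrite('pics/c6.png',np.hstack([A,B])[:,:,::-1])
```

```text
[538.5  10.8 133.1] [ 3.1 -0.   0. ] [0.3 0.1 0.6] 13.425
top lid_centre 0.85 [ 566.7 -172.5   66.9]
top lid_centre 0.7 [ 410.9 -102.4   13.8]
top lid_centre 0.57 [ 415.8 -293.2    8.1]
top lid_side 0.8 [ 579.8 -204.9   67. ]
top lid_side 0.65 [ 431.4 -273.2   10.5]
top lid_side 0.58 [ 565.9 -171.3   57.7]
side lid_centre 0.81 [ 414.7 -102.2   16.6]
side lid_centre 0.64 [ 562.2 -171.7   65.4]
side lid_centre 0.59 [ 414.4 -294.2   10.4]
side lever_knob 0.57 [586.4   9.8  87.7]
side lever_knob 0.55 [ 698.4 -201.8   -1.8]
side lever_knob 0.24 [ 576.4 -201.4   64.3]
side lid_side 0.84 [ 429.3 -267.7   13.9]
side lid_side 0.64 [428.3 -69.1  10.6]
side lid_side 0.62 [ 576.6 -198.5   66.5]
side tin_side 0.67 [ 574.4 -195.2   31.9]
```

View pics/c6.png

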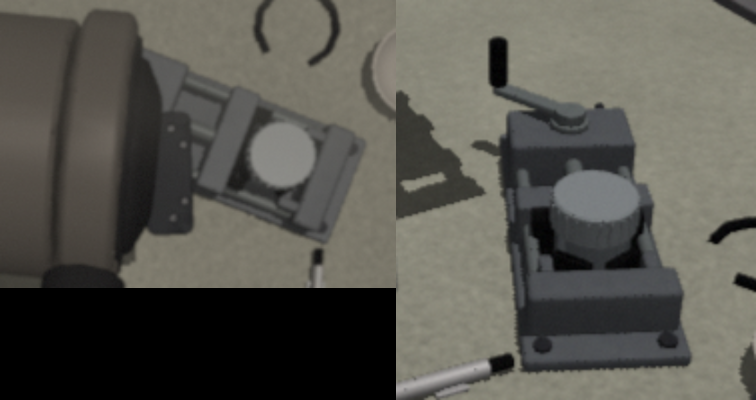

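Run:
```python
from h import *
from scipy.optimize import least_squares
np.set_printoptions(precision=2,suppress=True)
for n in ['top0','top5']:
    im=cv2.imread(f'pics/{n}.png'); g=im.mean(2)
    c=np.array(proj('top',[567,-173,76])); 
    x,y=int(c[0]),int(c[1]); print(n,c,g[y-25:y+26:3,x-30:x+30:3].astype(int)[7])
    m=np.zeros(g.shape,np.uint8); m[y-32:y+32,x-32:x+32]=(g[y-32:y+32,x-32:x+32]>115)
    k,lab,st,ce=cv2.connectedComponentsWithStats(m); i=lab[y,x]
    mm=(lab==i).astype(np.uint8); cs,_=cv2.findContours(mm,cv2.RETR_EXTERNAL,cv2.CHAIN_APPROX_NONE)
    cc=max(cs,key=cv2.contourArea); (u,v),r=cv2.minEnclosingCircle(cc); print('enc',u,v,r,'cent',ce[i],st[i], ray('top',*ce[i],76),ray('top',u,v,76))
    b=bot
for r in bot.outline_of('top','lid')[:4]:
    ys,xs=np.nonzero(r['mask']); print('outl',r['p'],xs.mean(),ys.mean(),len(xs),np.sqrt(len(xs)/np.pi),ray('top',xs.mean(),ys.mean(),76))
```

```text
top0 [395.7  216.91] [ 78  64  35  42  72 112 112 113 113 112 113 111 113 114 112 112 101  43
  68  79]
enc 319.5 239.5 399.30010986328125 cent [319.48 239.5 ] [     0      0    640    480 307113] [535.56 -56.74  76.  ] [535.56 -56.77  76.  ]
top5 [395.7  216.91] [ 93  93  92  46  69 129 134 136 135 136 136 135 135 134 134 135 130  59
  81  93]
enc 396.7254333496094 215.36398315429688 17.882488250732422 cent [396.72 215.33] [379 198  36  36 982] [ 569.36 -174.62   76.  ] [ 569.31 -174.63   76.  ]
outl 0.8 395.2043189368771 216.38039867109634 1204 19.576646877473273 [ 567.82 -172.28   76.  ]
outl 0.71 466.58024691358025 312.20322886989555 1053 18.30793025307699 [ 421.19 -274.41   76.  ]
outl 0.7 350.3062085593731 314.03134418324294 1659 22.979906465843346 [ 422.45 -100.26   76.  ]
outl 0.22 472.75269280482553 168.39724256785868 2321 27.180824966004586 [ 638.03 -292.26   76.  ]
```

Run:
```python
from h import *
im=cv2.imread('pics/side5.png'); c=np.array([569.3,-174.6,76.])
v=cv2.resize(im[250:350,310:410],None,fx=6,fy=6,interpolation=cv2.INTER_CUBIC)
def circ(r,z,col):
    P=[proj('side',[c[0]+r*np.cos(t),c[1]+r*np.sin(t),z]) for t in np.linspace(0,6.29,60)]
    p=((np.array(P)-[310,250]+.5)*6).astype(int); cv2.polylines(v,[p],True,col,1)
circ(29,76,(0,0,255));circ(29,54,(0,255,0))
cv2.imwrite('pics/c7.png',v)
```

```text
(no output)
```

View pics/c7.png

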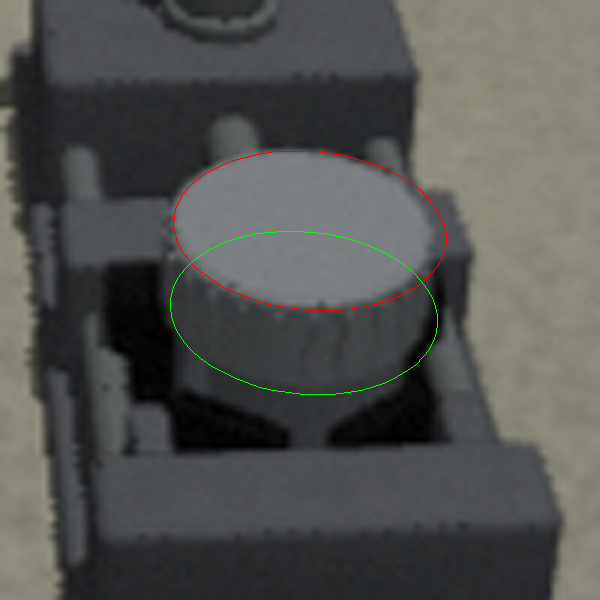

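Emit:
{"name": "servo_tool", "arguments": {
  "series": [
    [1,0.118,0.74,0,0],
    [1,0.118,0.74,0,0],
    [1,0.118,0.74,0,0],
    [1,0.118,0.74,0,0],
    [1,0.118,0.74,0,0],
    [1,0,0,0.7,0],
    [1,0,0,0.7,0],
    [1,0,0,0,0],
    [1,0,0,0,0]
  ]
}}

```text
time: 15.0
tool_pos: [569.3, -174.2, 64.2]
tcp_rot: [3.141, -0.002, 0.004]
contact_force: [0.4, 0.2, 0.7]
grip_width: 91.5
```

Run:
```python
from h import *
b=snap('side','side6');o=bot.get_obs();p=o['tool_pos'];print(p,o['tcp_rot'],o['contact_force'],o['time'],o['grip_width'],o['joint_positions'])
v=cv2.resize(b[200:350,270:450],None,fx=4.4,fy=4.4,interpolation=cv2.INTER_CUBIC)[:,:,::-1].copy()
def dot(P,col):
    q=((proj('side',P)-[270,200]+.5)*4.4).astype(int); cv2.drawMarker(v,tuple(int(i) for i in q),col,cv2.MARKER_CROSS,14,1)
for s in (46,65,-46,-65):
    for dx in (-9.5,9.5): dot([p[0]+dx,p[1]+s,p[2]+27.3],(0,0,255))
cv2.imwrite('pics/c8.png',v)
```

```text
[ 569.6047311  -174.34620582   64.68764   ] [ 3.14049819e+00 -2.65048377e-03  3.71091375e-03] [-0.49558582  0.42466455 -0.16759336] 15.05 91.87152563451895 [-4.25700342e-01  5.97743677e-01  1.49924430e+00  1.25551444e-04
  1.04173917e+00  1.14132331e+00]
```

View pics/c8.png

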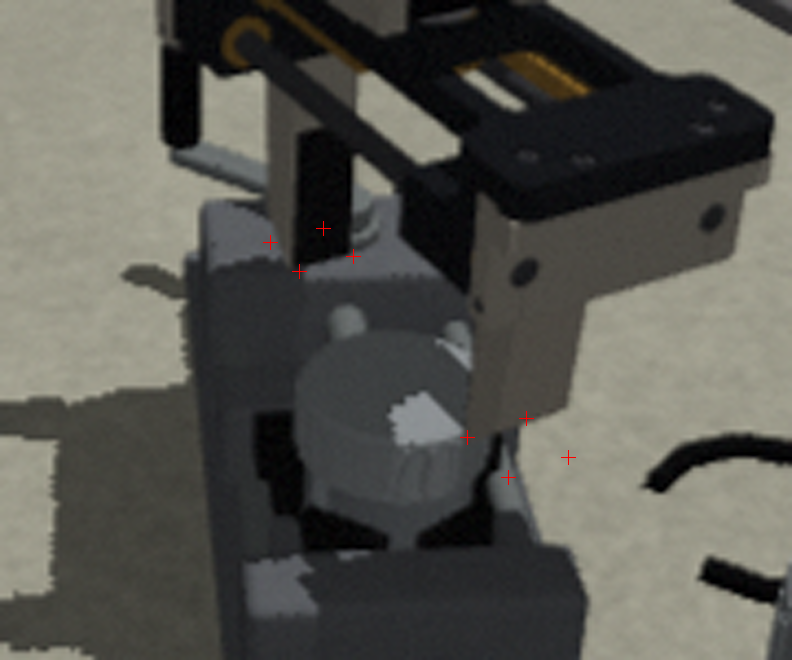

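Emit:
{"name": "servo_tool", "arguments": {
  "series": [
    [1,-0.03,0,0.42,0],
    [1,0,0,0.3,0],
    [1,0,0,0.12,0],
    [1,0,0,0,0],
    [0.6,0,0,0,0],
    [0,0,0,0,0],
    [0,0,0,0,0],
    [0,0,0,0,0],
    [0,0,0,0,0]
  ]
}}

```text
time: 16.18
tool_pos: [567.1, -173.9, 21.2]
tcp_rot: [-3.141, -0.0, 0.003]
contact_force: [-0.1, 0.8, 0.5]
grip_width: 57.6
```

Run:
```python
from h import *
b=snap('side','side7');o=bot.get_obs();p=o['tool_pos'];print(p,o['tcp_rot'],o['contact_force'],o['moment'],o['time'],o['grip_width'],o['joint_positions'])
v=cv2.resize(b[220:370,290:450],None,fx=4.4,fy=4.4,interpolation=cv2.INTER_CUBIC)[:,:,::-1].copy()
cv2.imwrite('pics/c9.png',v[:600])
```

```text
[ 567.03483229 -173.87215582   21.15707709] [-3.14137608e+00 -1.86887156e-04  3.42030456e-03] [-0.42359296  0.31578188  0.63420346] [0.2084233  0.20266439 0.00651948] 16.225 57.55213921308841 [-4.26868443e-01  6.50477019e-01  1.54169315e+00  3.37975170e-04
  9.49343002e-01  1.14031080e+00]
```

View pics/c9.png

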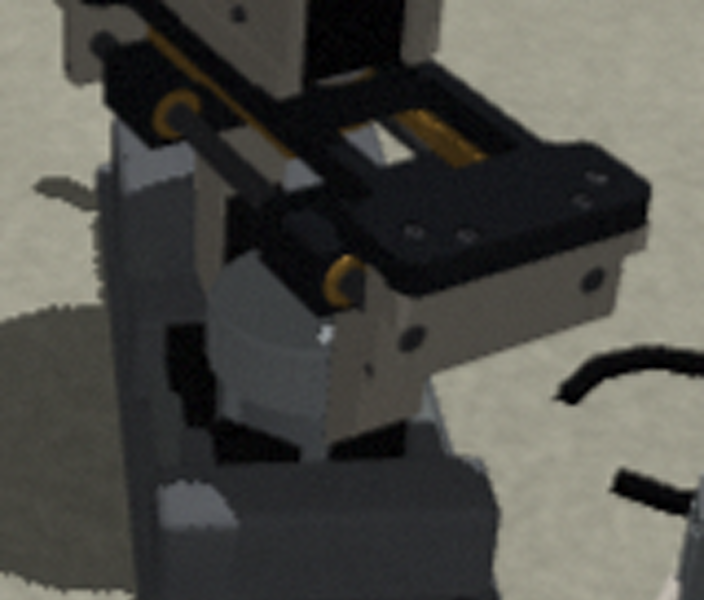

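Emit:
{"name": "servo_tool", "arguments": {
  "series": [
    [0,0,0,-0.004,-0.06],
    [0,0,0,-0.004,-0.06],
    [0,0,0,-0.004,-0.06],
    [0,0,0,0,0]
  ]
}}

```text
time: 16.73
tool_pos: [567.3, -174.2, 21.9]
tcp_rot: [3.141, -0.001, 0.286]
contact_force: [1.0, -0.2, 2.9]
grip_width: 57.8
```

Run:
```python
from h import *
np.set_printoptions(precision=2,suppress=True)
b=snap('side','side8');o=bot.get_obs();print(o['tool_pos'],o['tcp_rot'],o['contact_force'],o['moment'],o['time'],o['grip_width'])
for l in ['lid_side','tin_side']:
    for r in bot.pinpoint('side',l)[:4]: print(l,round(r['p'],2),w('side',r['point']))
```

```text
[ 567.21 -174.24   21.89] [ 3.14 -0.    0.29] [-1.19  0.66  2.74] [-0.06  0.19  0.39] 16.775 57.76362093639267
lid_side 0.95 [431.41 -68.63  12.68]
lid_side 0.88 [ 583.04 -192.55   64.77]
lid_side 0.8 [ 428.93 -270.1    17.07]
lid_side 0.63 [ 567.83 -172.12    8.63]
tin_side 0.81 [ 576.92 -199.32   33.3 ]
tin_side 0.4 [ 563.24 -173.17   65.25]
```

Emit:
{"name": "servo_tool", "arguments": {
  "series": [
    [0,0,0,-0.004,-0.06],
    [0,0,0,-0.004,-0.06],
    [0,0,0,-0.004,-0.06],
    [0,0,0,-0.004,-0.06],
    [0,0,0,-0.004,-0.06],
    [0,0,0,-0.004,-0.06],
    [0,0,0,-0.004,-0.06],
    [0,0,0,0,-0.06],
    [0,0,0,0,-0.06],
    [0,0,0,0,0],
    [0,0,0,0,0]
  ]
}}

```text
time: 18.25
tool_pos: [567.6, -174.3, 23.7]
tcp_rot: [3.14, -0.0, 1.133]
contact_force: [1.0, 1.0, 5.6]
grip_width: 58.0
```

Run:
```python
from h import *
np.set_printoptions(precision=2,suppress=True)
b=snap('side','side9');snap('top','top9');o=bot.get_obs();print(o['tool_pos'],o['tcp_rot'],o['contact_force'],o['moment'],o['time'],o['grip_width'])
for c in ['side','top']:
  for l in ['lid_side','tin_side','lid_centre']:
    for r in bot.pinpoint(c,l)[:5]:
        P=w(c,r['point'])
        if np.hypot(P[0]-567,P[1]+174)<60: print(c,l,round(r['p'],2),P)
v=cv2.resize(b[220:370,290:450],None,fx=4.4,fy=4.4,interpolation=cv2.INTER_CUBIC)[:,:,::-1].copy()
cv2.imwrite('pics/c10.png',v[:600])
```

```text
[ 567.55 -174.28   23.69] [ 3.14 -0.    1.13] [ 0.55 -0.42  4.93] [-0.08  0.08  0.07] 18.35 57.92391955954808
side lid_side 0.82 [ 593.46 -174.4    66.82]
side tin_side 0.57 [ 574.41 -194.67   32.43]
side lid_centre 0.73 [ 563.83 -174.92   65.78]
```

View pics/c10.png

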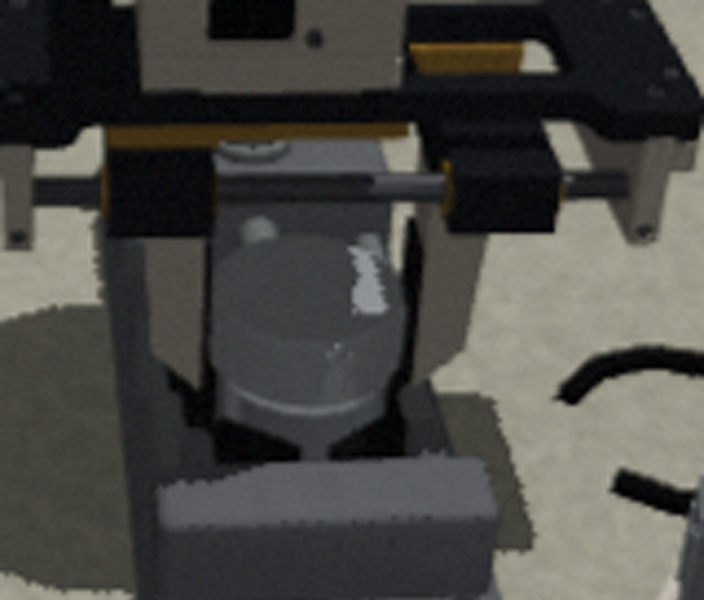

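Emit:
{"name": "servo_tool", "arguments": {
  "series": [
    [0,0,0,-0.03,0],
    [0,0,0,-0.03,0],
    [0,0,0,-0.04,0],
    [0,0,0,0,0]
  ]
}}

```text
time: 19.15
tool_pos: [566.9, -174.0, 28.1]
tcp_rot: [-3.142, -0.0, 1.134]
contact_force: [1.3, -0.4, -0.7]
grip_width: 57.8
```

Emit:
{"name": "servo_tool", "arguments": {
  "series": [
    [0,0,0,-0.1,0],
    [0,0,0,-0.1,0],
    [0,0,0,-0.1,0],
    [0,0,0,-0.1,0],
    [0,0,0,-0.1,0],
    [0,0,0,0,0],
    [0,0,0,0,0],
    [0,0,0,0,0]
  ]
}}

```text
time: 20.15
tool_pos: [566.8, -173.9, 52.7]
tcp_rot: [-3.141, -0.0, 1.134]
contact_force: [0.4, 0.7, -1.3]
grip_width: 57.8
```

Run:
```python
from h import *
np.set_printoptions(precision=2,suppress=True)
b=snap('side','side10');a=snap('top','top10');o=bot.get_obs();print(o['tool_pos'],o['tcp_rot'],o['contact_force'],o['moment'],o['time'],o['grip_width'])
for c in ['side','top']:
  for l in ['lid_side','tin_side','lid_centre','lid_skirt','tin_rim','tin','lever_knob','pen','dish','wrench','tower']:
    for r in bot.pinpoint(c,l)[:1 if l in('lever_knob','pen','dish','wrench','tower') else 5]:
        P=w(c,r['point'])
        if l in('lever_knob','pen','dish','wrench','tower') or np.hypot(P[0]-567,P[1]+174)<60: print(c,l,round(r['p'],2),P)
v=cv2.resize(b[200:350,290:450],None,fx=4.0,fy=4.0,interpolation=cv2.INTER_CUBIC)[:,:,::-1].copy()
cv2.imwrite('pics/c11.png',v[:600])
```

```text
[ 566.85 -173.98   52.78] [-3.14 -0.    1.13] [ 0.56  0.42 -0.99] [-0.13  0.13 -0.  ] 20.25 57.739482686318226
side lid_side 0.92 [ 595.39 -172.33   92.68]
side tin_side 0.88 [ 574.79 -194.35   30.43]
side lid_centre 0.62 [ 565.05 -174.05   95.59]
side lid_centre 0.26 [ 575.29 -197.65   30.29]
side lid_skirt 0.76 [ 567.95 -171.29   85.76]
side tin_rim 0.59 [ 568.7  -171.33   69.6 ]
side lever_knob 0.58 [586.42   8.44  86.11]
side pen 0.69 [ 424.47 -211.07   -0.93]
side wrench 0.91 [ 696.28 -200.55    0.5 ]
side tower 0.71 [ 566.3  -172.97   10.16]
top lever_knob 0.9 [587.64  10.52  78.73]
```

View pics/c11.png

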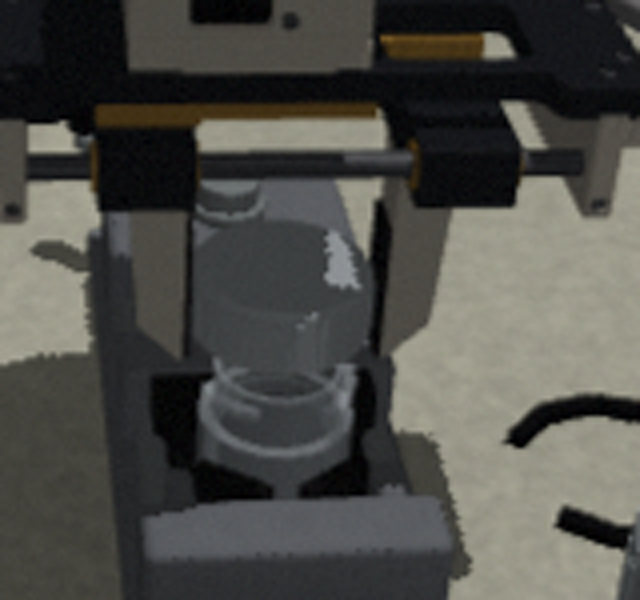

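View pics/side10.png

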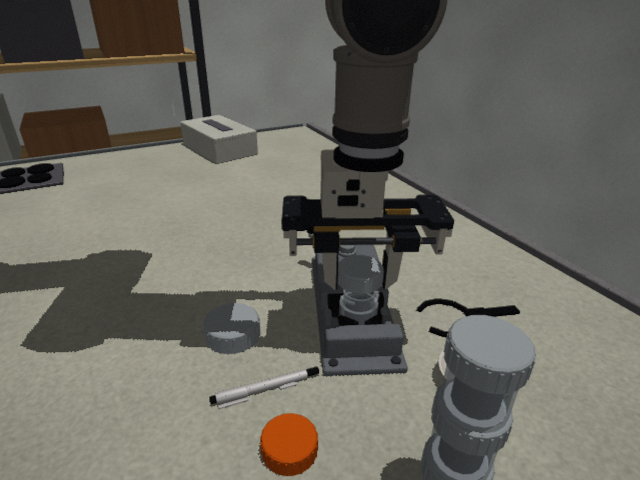

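Run:
```python
from plant import bot
print(bot.close_job())
```

```text
the job is handed in; nothing more can be done
None
```

I worked the clamp lever to its stop and let it spring back, unscrewed the tin's lid, and handed the job in with the lid held about 16 mm above the open tin. It took about 20 s of the 51 s allowed, and no verdict is reported.

**Lever:** I pushed the knob with shut fingers until it stopped moving and the force rose from 12 to 29 N. The tool position there fits the full 1.2 rad, and the knob is back at its rest position.

**Lid:** I gripped the grey lid on the tin and turned it about 65° anticlockwise. The turning moment fell from 0.39 to 0.07 N m when the thread let go. The lid then lifted off freely, with under 1.5 N on the wrist.

**Last checks:**
- **Lid:** the lower edge measured 86 mm and the rim 70 mm above the shelf. The lid is level, centred within a few mm, and gripped at 57.7 mm opening.
- **Tin and lever:** the tin's side point is where it was once clamped, within measuring error. The lever is at rest.
- **Other things:** the pen and wrench are within about 4 mm of their first measured positions. I judged the tower by eye only and saw no shift. The dish was mostly hidden in the last picture, but I never went near it.

**What disagreed or was not measured:**
- The real finger tips sit about 27 mm above the reported TCP, which I confirmed by touching the bare shelf, and I corrected all later heights for it.
- Some network hits were false. One example is a "tower" reported at the tin, which I ignored.
- The moment reading had an unexpected sign, so I used only its size.
- I never measured the jaw's force on the tin. I took the tin to be braced because it did not turn while the lid was unscrewed.

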